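# Close up the battery housing and hold its panel down

## Robot

A 6-joint arm with a two-finger parallel gripper is mounted at the origin on a cart in front of the work surface, level with it; the furniture and walls round the work are solid. World frame = base frame: x ahead of the robot, y to its left, z up, the work surface at z = 0. Lengths are in m, angles in degrees, forces in N, time in s.
With the tool pointing down it reaches from about 0.3 to 0.75 m from the base axis. Payload 8.5 kg.
Tool frame: the origin (TCP) lies at the very end of the fingers, on their centre line; the grasp point (between the pads) lies 19 mm behind it; z points along the fingers, y is the line along which they close (so a half turn about z gives the same grasp; the last joint's range is limited). The gripper opens to 85 mm and grips with 20 to 120 N. Pads are 22 mm wide; open, the fingers measure 114 mm over their backs; the gripper's body (76 mm by 85 mm) begins 54 mm behind the grasp point. The pads swing forward as they close: fully open they stand 13 mm farther back than shut.
Start: joints at [53.211, 21.807, 74.336, -0, 83.858, -12.336], TCP at [0.228, 0.501, 0.231] pointing down, gripper open.
Joint ranges: [-178.18, 178.18], [-50.72, 133.34], [12.68, 142.11], [-81.47, 261.47], [9.98, 163.14], [-165.26, 165.26]. Speed limits (degrees/s): [136.94, 136.94, 180, 180, 180, 180].

## Interface

Orientations are given as a 3x3 rotation matrix whose columns are the frame's x, y, z axes.
In Python, from rig import env, optics, spotter gives the robot as it stands.
- The arm moves only by the shell command python3 -m crank 'ROWS' [FORCE]. ROWS is JSON, one flat list of numbers, 5 for each row, row after row: the finger opening in cm, from 0 to 8.54, then the shift along the tool's x, y, z in cm, then the turn about the tool's z in rad. A call has exactly 8 rows; each row shifts and turns the commanded pose from where the row before left it, along the tool's axes as they then stand; what a row does not reach is not made up. A row lasts 1/12 s, in which the tool goes at most 41.7 mm and 7.16 degrees, less where a joint would pass 70% of its speed; a pose out of reach is approached as far as the arm can. A call is refused whole if a number of a shift passes 4.17 or a number of a turn 0.125, either way. A call with a gripper value outside its range is refused whole. The fingers move at their own pace and stop on an object; FORCE is the grip in N (left out, the last holds). Time passes only in rows, so rows that do not move let the fingers close, or fill a call up. It gives the time, the measured TCP pose, the force, the opening and the grip force at its end, in the units of the state.
- env.observe(): the state, without advancing time (a new reading comes with each control period).
- optics.get_image(name): name is "side" or "top"; returns a dict with "color" (400x640x3 uint8, red, green, blue), "intrinsics" (3x3 intrinsics, pixels), "distortion" ([k1, k2, p1, p2, k3] as OpenCV has them; the pictures are not rectified), "pose" (4x4, takes a point from camera to world coordinates). Camera axes: x right, y up, looking along -z (the intrinsics and any distortion apply to the point x, -y, -z); pixel columns grow to the right and rows downward; lengths in m; the calibration is good to about 2 mm. A picture is of the moment at which its call begins. There is no depth.
- env.close_job(): hands the job in; it is judged then, once.
Trained networks look in a picture, given as the dict that the camera call returned (one of the last four; its "shot" number tells which), for a name from the list of things; names that differ only in an ending like _2 or _b are one class to them, and where a whole thing is asked for, a point or a joint stands for the part that bears it (a point fixed in the world has none). Each returns a list of dicts, best first, with "score" (0 to 1); they miss things now and then, are a little off and sometimes report something else, mostly with a low value. They report only what shows in the picture. A call takes as long as a camera call.
- spotter.look_for(picture, query): "at" ([column, row] as shares, 0 to 1, of the picture: columns of its width, rows of its height, amid what is visible of it).
The state is a dict: "time_s": time; "q": joint angles; "qvel": joint speeds; "joint_efforts": joint torques, N m; "position": TCP position; "tool_rot": TCP orientation; "ft_force": force on the tool from outside, world axes, zero at the start; "wrist_torque": the same for the moment, N m; "grip_width": finger opening in m; "gripper_force": force on a finger pad.
Only numpy, scipy, OpenCV 4.12 (cv2) and the standard library are available. Lean on these libraries where they do the work, as an engineer would, in place of code of your own. Each camera call takes 0.05 s, during which the arm holds its last target. There are 200 camera calls.

## Task

Close up the battery housing: push its drawer fully home until it seats, then turn the quarter-turn fastener on the sprung access panel until the slot in its wing lines up with the two index lines on the panel. Only after that press the panel down flush against its frame, and finish still holding it pressed there (the arm stays on it, nothing lets go). Leave the bottle, tin, screwdriver and tape roll beside it where they are.

Things in the scene. Friction and masses are not known exactly. Their poses are not given: they have to be found in the camera images.
- housing: Grey sheet-metal battery housing fixed to the bench, 170 (x) x 160 (y) x 56 mm high, with a drawer in its front and an aluminium access panel on top. Origin: centre of its underside, on the bench. x points from the front (drawer) to the back (panel hinge), y to the left seen from the front, z up. Its place and yaw differ each time; it cannot be moved.
- drawer (a joint): Drawer opening in m: 0 = fully home against its stop, positive = pulled out along the housing's -x (0.10 at most). Sliding takes about 2 N; a spring-ball detent resists with about 3 N more from 13 to 6 mm before home and then draws it home. Push with up to about 12 N.
- drawer_pull (a point): Middle of the drawer's pull, a level bar 8 mm thick and 60 mm long (along the housing's y), 32 mm in front of the drawer's face and 28 mm above the bench. The drawer's face is 146 mm wide and spans 7 to 39 mm above the bench. Pushing on the bar or the face along the housing's +x closes the drawer.
- panel (a joint): Angle of the access panel in rad: 0 = flush against its frame, 0.10 = ajar (its stop). A spring lifts it ajar whenever it is let go; pressing it shut at the fastener takes about 2 N at first, 5 N when flush; hold with 10 to 20 N. If the fastener is out of line by more than about 0.25 rad, its cross bar meets the catch and the panel stops about 0.045 rad short.
- panel_front (a point): Middle of the panel's front edge, on its top face: 62 mm above the bench when flush, 79 mm when ajar. The aluminium panel is 170 (x) x 158 (y) x 4 mm, hinged along its far edge, 82 mm behind the housing's origin and 58 mm above the bench.
- fastener (a joint): Angle of the quarter-turn fastener in rad about the panel's upward normal, counter-clockwise from above: 0 = slot in line with the index lines (along the housing's x). It starts 0.8 to 1.4 rad turned counter-clockwise, so it must be turned clockwise; it has no stop at 0 and stays where it is left (friction 0.04 N m).
- wing (a point): Middle of the fastener's wing, on its turning axis, 36 mm behind the panel's front edge, on the panel's centre line. The wing is 34 mm long (this point's x), 11 mm thick (its y), 20 mm high: two 4 mm fins with the 3 mm slot between, on a disc 38 mm across and 4 mm high. The point lies 14 mm above the panel's top face, 9 mm below the wing's top.
- flux_bottle: White bottle with a blue pointed cap, 39 x 39 x 94 mm, standing on the bench; origin at the centre of its base. Leave alone.
- wipe_tin: Round white tin with a green lid, 67 mm across, 27 mm high; origin at the centre of its base. Leave alone.
- screwdriver_blue: Screwdriver with blue handle, 163 mm long, lying on the bench. Leave alone.
- tape_black: Black tape roll, 64 mm across, 18 mm high, lying flat; origin at the centre of its base. Leave alone.

How it is judged:
By the outcome, as a careful person would: the job done as asked, in the order asked, and still so for the second after the job is handed in, while the arm keeps its last pose, push and grip.
It also fails if it takes over 58 s, if anything falls off the work surface, if the arm or the gripper's body presses on something with over 40 N, if the wrist force passes 120 N, or if a joint passes its speed limit or range.

## Working session

There is one attempt and no reset: what is moved stays moved. The work goes in short steps, Python scripts to look and compute and a shell command to move; the robot and the scene stay as the last step left them, time stands still between calls to the robot, and variables do not carry over. Pictures are saved under pics/ and viewed, at most 10 in all, crops included, and the job is handed in when it is done.

```bash
mkdir -p pics; ls
cat > h.py <<'E'
import numpy as np,cv2
from rig import env,optics,spotter
def ray(p,uv):
    K=np.array(p["intrinsics"]);D=np.array(p["distortion"]);T=np.array(p["pose"])
    n=cv2.undistortPoints(np.array([[uv]],float),K,D)[0,0]
    d=T[:3,:3]@np.array([n[0],-n[1],-1.]);return T[:3,3],d/np.linalg.norm(d)
def plane(p,uv,z):
    o,d=ray(p,uv);return o+d*(z-o[2])/d[2]
def tri(p1,u1,p2,u2):
    o1,d1=ray(p1,u1);o2,d2=ray(p2,u2)
    s=np.linalg.lstsq(np.c_[d1,-d2],o2-o1,rcond=None)[0]
    a=o1+s[0]*d1;b=o2+s[1]*d2;return (a+b)/2,np.linalg.norm(a-b)
def proj(p,X):
    K=np.array(p["intrinsics"]);D=np.array(p["distortion"]);T=np.array(p["pose"])
    c=T[:3,:3].T@(np.array(X,float)-T[:3,3])
    return cv2.projectPoints(np.array([[c[0],-c[1],-c[2]]]),np.zeros(3),np.zeros(3),K,D)[0][0,0]
E
python3 - <<'E'
from h import *
np.set_printoptions(precision=4,suppress=True)
P={n:optics.get_image(n) for n in("side","top")}
for n,p in P.items():
    cv2.imwrite(f"pics/{n}0.png",p["color"][:,:,::-1]);print(n,np.array(p["pose"]),p["intrinsics"])
for q in["wing","panel_front","drawer_pull","flux_bottle","wipe_tin","screwdriver_blue","tape_black"]:
    U={}
    for n,p in P.items():
        r=spotter.look_for(p,q)[:2]
        print(q,n,[(np.round(np.array(i["at"])*[640,400],1),round(i["score"],2)) for i in r])
        if r:U[n]=np.array(r[0]["at"])*[640,400]
    if len(U)==2:print(tri(P["side"],U["side"],P["top"],U["top"]))
print(env.observe())
E
```

```text
pics
side [[ 0.9977  0.0314 -0.0606  0.5334]
 [-0.0671  0.614  -0.7864 -0.7692]
 [ 0.0125  0.7886  0.6147  0.6437]
 [ 0.      0.      0.      1.    ]] [[365.3733   0.     320.6472]
 [  0.     365.3733 201.9746]
 [  0.       0.       1.    ]]
top [[ 0.0292  0.9892 -0.1437  0.4029]
 [-0.9995  0.0271 -0.0163 -0.0545]
 [-0.0123  0.1441  0.9895  1.1155]
 [ 0.      0.      0.      1.    ]] [[431.016    0.     325.9523]
 [  0.     431.016  199.0142]
 [  0.       0.       1.    ]]
wing side [(array([353.4, 242.4]), 0.51)]
wing top [(array([392.9, 166. ]), 0.5)]
(array([ 0.6452, -0.1995,  0.0817]), np.float64(0.011206980730694755))
panel_front side [(array([371.1, 250.9]), 0.67)]
panel_front top [(array([396. , 150.5]), 0.77)]
(array([ 0.6869, -0.2098,  0.0641]), np.float64(0.0061747318182627355))
drawer_pull side [(array([316.8, 265.9]), 0.68), (array([242.2, 194.3]), 0.53)]
drawer_pull top [(array([387.1, 191.4]), 0.7)]
(array([ 0.5793, -0.1953,  0.01  ]), np.float64(0.01700607268579845))
flux_bottle side [(array([313.5, 195.2]), 0.79)]
flux_bottle top [(array([292.1, 198.1]), 0.61)]
(array
[... 489 characters left out ...]
(array([225.2, 199.5]), 0.75), (array([279.9, 232. ]), 0.35)]
(array([0.5482, 0.2279, 0.003 ]), np.float64(0.015326392884467955))
{'time_s': 0.8, 'q': array([ 53.2091,  21.8062,  74.3361,   0.0018,  83.8582, -12.3338]), 'qvel': array([ 0.044 , -0.0931, -0.0967,  0.0176,  0.1144, -0.0295]), 'joint_efforts': array([ -0.0003, -44.8297, -23.1466,  -0.0001,   0.0005,   0.    ]), 'position': array([0.2277, 0.5006, 0.2313]), 'tool_rot': array([[-0.9103,  0.414 , -0.    ],
       [ 0.414 ,  0.9103,  0.    ],
       [ 0.    , -0.    , -1.    ]]), 'ft_force': array([-0.0601,  0.2349, -0.2146]), 'wrist_torque': array([ 0.0101, -0.0145,  0.0463]), 'gripper_force': 0.0, 'grip_width': 0.08549007138438705}
```

Run:
```python
import cv2
a=cv2.imread("pics/side0.png");b=cv2.imread("pics/top0.png")
cv2.imwrite("pics/s1.png",cv2.resize(a[170:345,230:463],None,fx=3.4,fy=3.4,interpolation=2))
cv2.imwrite("pics/t1.png",cv2.resize(b[90:240,320:500],None,fx=4,fy=4,interpolation=2))
```

```text
(no output)
```

View pics/s1.png

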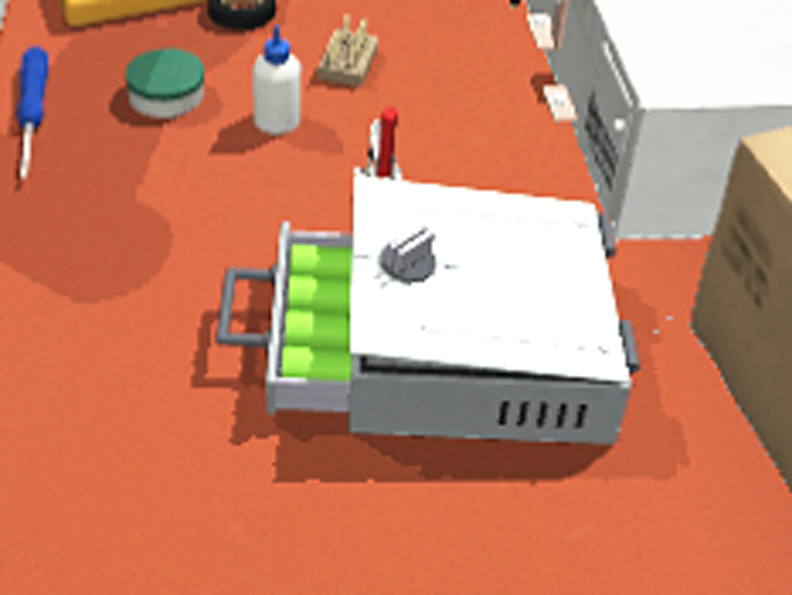

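View pics/t1.png

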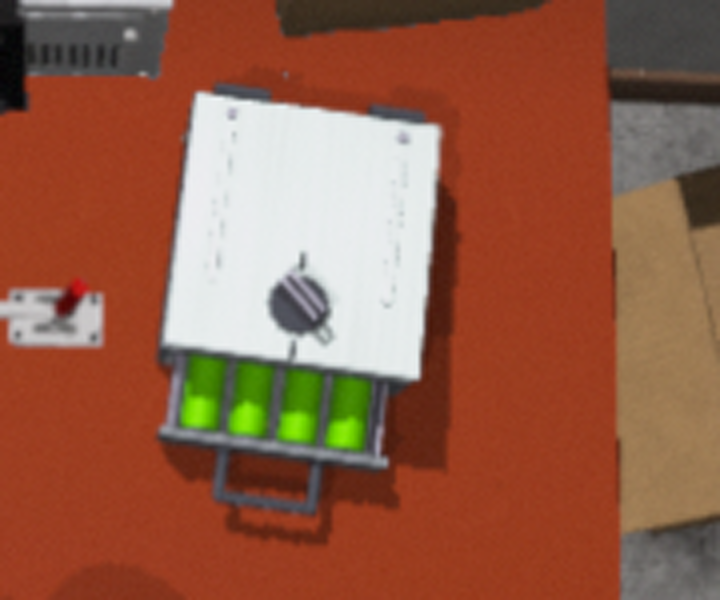

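The crops show the panel corners at top-image (360.5,177.5), (424.5,185), (368.8,113), (430,121.5), the wing near (395.5,164) and the pull near (386.5,216). In the side image the pull is near (296,260). The wing is turned CCW from the index lines, as expected. Next I triangulate these and fit the housing pose.

```bash
cat > fit.py <<'E'
from h import *
from scipy.optimize import least_squares
np.set_printoptions(precision=4,suppress=True)
P={n:optics.get_image(n) for n in("side","top")}
C=lambda n,u:np.array(u)/(4 if n=="top" else 3.4)+([320,90] if n=="top" else [230,170])
a=.10;h=np.array([.082,0,.058])
def pan(s,y,z): # s distance from hinge, z above hinge plane
    return h+np.array([-s*np.cos(a)+z*np.sin(a)*1,y,s*np.sin(a)+z*np.cos(a)])
M={'FL':('p',.17,.079,.004),'FR':('p',.17,-.079,.004),'BL':('p',0,.079,.004),'BR':('p',0,-.079,.004)}
O={'FL':((162,348),(355,170)),'FR':((418,380),(350,357)),'BL':((195,93),(597,204)),'BR':((440,126),(628,380)),'pull':((266,505),(225,307))}
W=lambda v,X:np.array([v[0]+np.cos(v[2])*X[0]-np.sin(v[2])*X[1],v[1]+np.sin(v[2])*X[0]+np.cos(v[2])*X[1],X[2]])
loc=lambda k,v:np.array([-.085-.032-v[3],0,.030]) if k=='pull' else pan(*M[k][1:])
for k,(t,s) in O.items():print(k,tri(P["top"],C("top",t),P["side"],C("side",s)))
def res(v):
    return np.concatenate([proj(P[n],W(v,loc(k,v)))-C(n,O[k][i]) for k in O for i,n in enumerate(("top","side"))])
r=least_squares(res,[.69,-.2,-.1,.05],loss='soft_l1')
print(r.x,res(r.x).reshape(-1,2))
v=r.x;print("wing",W(v,pan(.134,0,.018)),"pull",W(v,loc('pull',v)),np.degrees(v[2]))
# wing slot top at measured pixels
c=W(v,pan(.134,0,.027));print("wingtop px",proj(P["top"],c),proj(P["side"],c))
for n,(p,q) in {"top":((288,275),(322,312)),"side":((395,250),(433,232))}.items():
    A=plane(P[n],C(n,p),c[2]);B=plane(P[n],C(n,q),c[2]);d=B-A
    print(n,A,B,np.linalg.norm(d),"angle rel",np.degrees(np.arctan2(d[1],d[0])-v[2]))
E
python3 fit.py
```

```text
FL (array([ 0.6134, -0.1202,  0.0804]), np.float64(0.006632415760193239))
FR (array([ 0.5974, -0.2795,  0.0713]), np.float64(0.0023006328081706536))
BL (array([ 0.784 , -0.1405,  0.0586]), np.float64(0.004494959768972495))
BR (array([ 0.7649, -0.2979,  0.06  ]), np.float64(0.00128171138594121))
pull (array([ 0.5226, -0.1917,  0.0251]), np.float64(0.002650031042113352))
[ 0.6917 -0.2106 -0.1116  0.0531] [[ 0.8502 -1.5741]
 [-0.9299  1.3542]
 [ 0.6374 -0.7207]
 [-0.7979 -2.3902]
 [ 0.4886 -0.7052]
 [-1.3096 -0.5683]
 [ 0.3657 -0.4474]
 [-0.1424 -0.3891]
 [ 0.1873 -0.7519]
 [-0.6082 -1.3944]]
wing [ 0.6425 -0.2051  0.0893] pull [ 0.5227 -0.1917  0.03  ] -6.396928795159293
wingtop px [396.242  163.0161] [350.8709 239.3106]
top [ 0.6536 -0.1948  0.0982] [ 0.6313 -0.2155  0.0982] 0.030445052129938897 angle rel -130.75588188208428
side [ 0.6317 -0.2175  0.0982] [ 0.6578 -0.2026  0.0982] 0.030039277833561345 angle rel 35.94855093550936
```

```bash
python3 -m crank '[0,0,0,0,-0.105, 0,0,0,0,-0.105, 0,0,0,0,-0.104, 0,-1.7,-3.4,0,0, 0,-1.7,-3.4,0,0, 0,-1.7,-3.4,0,0, 0,-1.7,-3.4,0,0, 0,-1.7,-3.4,0,0]' 40
python3 -m crank '[0,-1.7,-3.4,0,0, 0,-1.7,-3.4,0,0, 0,-1.7,-3.4,0,0, 0,-1.7,-3.4,0,0, 0,-1.7,-3.4,0,0, 0,-1.7,-3.4,0,0, 0,-1.7,-3.4,0,0, 0,-1.7,-3.4,0,0]'
python3 -m crank '[0,-1.7,-3.4,0,0, 0,-1.7,-3.4,0,0, 0,-1.7,-3.4,0,0, 0,-1.7,-3.4,0,0, 0,-1.7,-3.4,0,0, 0,-1.7,-3.4,0,0, 0,-0.5,-1.1,0,0, 0,0,0,0,0]'
cat > to.py <<'E'
import sys;from h import *
s=env.observe();g=np.array([float(x) for x in sys.argv[1:4]])
d=np.array(s["tool_rot"]).T@(g-s["position"])*100
R=np.array(s["tool_rot"])
print("delta cm",d.round(2),"A",np.degrees(np.arctan2(R[1,0],R[0,0])).round(2),"t",s["time_s"],"q",np.round(s["q"],1),"pos",np.round(s["position"],4))
E
python3 to.py 0.478 -0.187 0.016
```

```text
time_s: 1.57
position: [0.2931, 0.3206, 0.2314]
tool_rot: [[-0.994, 0.112, 0.0], [0.112, 0.994, 0.0], [-0.0, 0.0, -1.0]]
ft_force: [1.0, 0.4, 0.6]
grip_width: 0.0003
gripper_force: 0.0
time_s: 2.23
position: [0.3977, 0.0346, 0.2316]
tool_rot: [[-0.994, 0.113, 0.001], [0.113, 0.994, -0.0], [-0.001, -0.0, -1.0]]
ft_force: [0.5, 0.8, 0.3]
grip_width: -0.0001
gripper_force: 0.0
time_s: 2.9
position: [0.4801, -0.1916, 0.2307]
tool_rot: [[-0.993, 0.116, -0.0], [0.116, 0.993, 0.0], [0.0, -0.0, -1.0]]
ft_force: [-0.4, 1.2, -0.6]
grip_width: -0.0001
gripper_force: 0.0
delta cm [ 0.25  0.43 21.47] A 173.36 t 2.9 q [ -34.9   18.5   79.5   -0.    82.  -118.2] pos [ 0.4801 -0.1916  0.2307]
```

```bash
python3 -m crank '[0,0,0.2,3,0, 0,0,0.2,3,0, 0,0,0,3,0, 0,0,0,3,0, 0,0,0,3,0, 0,0,0,3,0, 0,0,0,2.5,0, 0,0,0,0.8,0]'
python3 to.py 0.5227 -0.1917 0.016
python3 - <<'E'
from h import *
for n in("side","top"):
    p=optics.get_image(n);c=p["color"][:,:,::-1]
    cv2.imwrite(f"pics/{n}2.png",cv2.resize(c[170:320,230:430] if n=="side" else c[120:270,320:520],None,fx=3,fy=3,interpolation=2))
a=cv2.imread("pics/side2.png");b=cv2.imread("pics/top2.png")
cv2.imwrite("pics/c2.png",cv2.resize(np.hstack([a,b]),(800,300)))
E
```

```text
time_s: 3.57
position: [0.4785, -0.1829, 0.0157]
tool_rot: [[-0.994, 0.112, -0.004], [0.112, 0.994, 0.003], [0.005, 0.003, -1.0]]
ft_force: [0.6, 0.9, 0.1]
grip_width: -0.0002
gripper_force: 0.0
delta cm [-4.5  -0.39 -0.05] A 173.59 t 3.5667 q [ -34.2   33.6   96.4    0.    50.4 -117.8] pos [ 0.4785 -0.1829  0.0157]
```

View pics/c2.png

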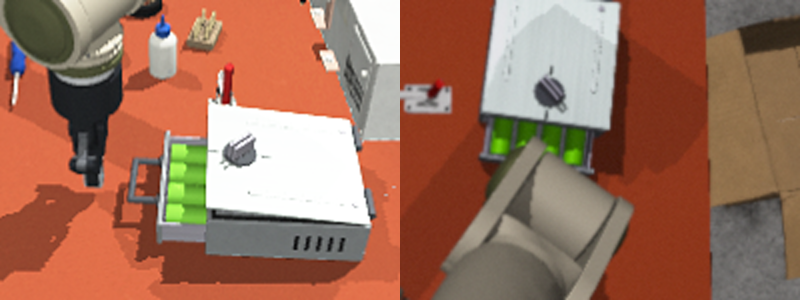

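Side view: the closed fingers stand in front of the pull bar, at bar height (crop (92,175) against the bar at (135,180)). Now I push.

```bash
python3 -m crank '[0,-1.0,-0.4,0,0, 0,-1.0,0,0,0, 0,-0.9,0,0,0, 0,-0.7,0,0,0, 0,-0.7,0,0,0, 0,-0.7,0,0,0, 0,-0.7,0,0,0, 0,-0.5,0,0,0]'
python3 -m crank '[0,-0.3,0,0,0, 0,-0.3,0,0,0, 0,-0.3,0,0,0, 0,-0.3,0,0,0, 0,-0.2,0,0,0, 0,-0.2,0,0,0, 0,-0.1,0,0,0, 0,0,0,0,0]'
python3 to.py 0.5608 -0.1954 0.016
```

```text
time_s: 4.33
position: [0.542, -0.1961, 0.0187]
tool_rot: [[-0.994, 0.112, 0.001], [0.112, 0.994, -0.0], [-0.001, -0.0, -1.0]]
ft_force: [-1.7, -0.3, -0.1]
grip_width: 0.0001
gripper_force: 0.8
time_s: 5.0
position: [0.5587, -0.1981, 0.0183]
tool_rot: [[-0.994, 0.113, 0.001], [0.113, 0.994, -0.0], [-0.001, -0.0, -1.0]]
ft_force: [0.1, -0.1, -0.0]
grip_width: -0.0
gripper_force: 0.0
delta cm [-0.18  0.29  0.23] A 173.53 t 5.0 q [ -31.    38.9   83.     0.    58.1 -114.5] pos [ 0.5587 -0.1981  0.0183]
```

```bash
python3 -m crank '[0,-0.1,0,0,0, 0,-0.1,0,0,0, 0,-0.1,0,0,0, 0,-0.1,0,0,0, 0,0,0,0,0, 0,0,0,0,0, 0,0,0,0,0, 0,0,0,0,0]'; python3 to.py 0.5608 -0.1954 0.016
```

```text
time_s: 5.67
position: [0.5607, -0.1983, 0.0182]
tool_rot: [[-0.994, 0.112, -0.004], [0.112, 0.994, 0.001], [0.004, 0.0, -1.0]]
ft_force: [-7.7, 0.1, 4.7]
grip_width: -0.0003
gripper_force: 4.2
delta cm [0.02 0.29 0.22] A 173.55 t 5.6667 q [-3.080e+01  3.910e+01  8.240e+01 -1.000e-01  5.870e+01 -1.143e+02] pos [ 0.5607 -0.1983  0.0182]
```

```bash
python3 -m crank '[0,1,0,0,0, 0,1.5,0,0,0, 0,2,0,0,0, 0,2,0,0,0, 0,2,0,0,0, 0,0,0,-1,0, 0,0,0,-2,0, 0,0,0,0,0]'; python3 to.py 0.6425 -0.205 0.2
python3 - <<'E'
from h import *
P={n:optics.get_image(n) for n in("side","top")}
s=cv2.resize(P["side"]["color"][205:295,285:405,::-1],None,fx=6,fy=6,interpolation=2)
t=cv2.resize(P["top"]["color"][140:210,350:440,::-1],None,fx=8,fy=8,interpolation=2)
cv2.imwrite("pics/s3.png",s);cv2.imwrite("pics/t3.png",t)
E
```

```text
time_s: 6.33
position: [0.4795, -0.19, 0.0514]
tool_rot: [[-0.994, 0.113, 0.005], [0.113, 0.994, -0.003], [-0.005, -0.003, -1.0]]
ft_force: [1.0, -0.2, -0.4]
grip_width: 0.0003
gripper_force: 0.0
delta cm [-16.45   0.3  -14.77] A 173.52 t 6.3333 q [ -34.8   30.3   94.5    0.    54.9 -118.3] pos [ 0.4795 -0.19    0.0514]
```

View pics/s3.png

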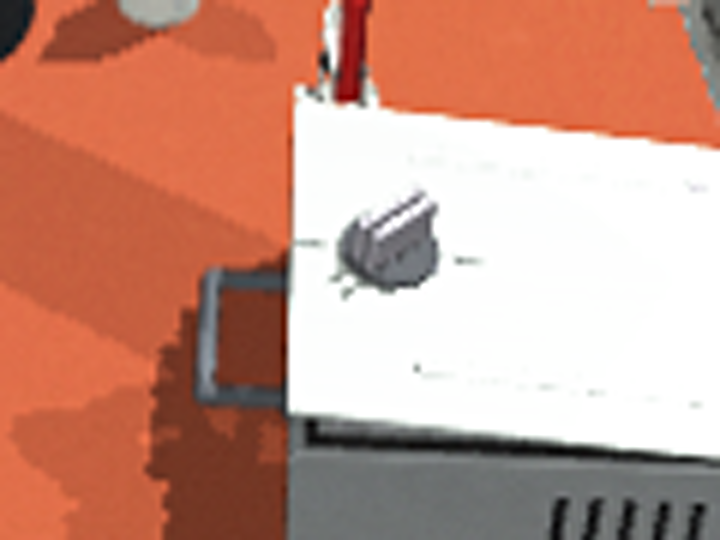

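View pics/t3.png

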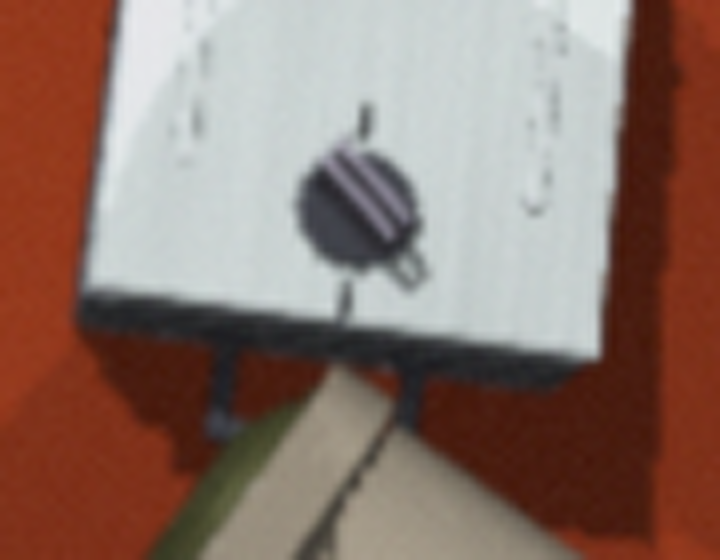

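Drawer is home: its face is flush with the housing. In the top crop the wing's top runs from about (336,151) to (400,231), with the index lines at (366,118) and (346,300). In the side crop it runs from about (370,234) to (428,199).

```bash
cat > m.py <<'E'
from h import *
np.set_printoptions(precision=4,suppress=True)
P={n:optics.get_image(n) for n in("side","top")}
cv=lambda n,u:np.array(u)/(8 if n=="top" else 6)+([350,140] if n=="top" else [285,205])
def seg(n,a,b,z):
    A=plane(P[n],cv(n,a),z);B=plane(P[n],cv(n,b),z);d=B-A
    print(n,(A+B)/2,"len",np.linalg.norm(d).round(4),"ang",np.degrees(np.arctan2(d[1],d[0])).round(1))
seg("top",(400,231),(336,151),.0985)
seg("side",(370,234),(428,199),.0985)
seg("top",(346,300),(366,118),.0755)
seg("top",(408,272),(360,207),.0755)
seg("side",(308,243),(470,261),.0755)
seg("side",(343,284),(389,255),.0755)
seg("top",(80,292),(600,355),.079)
E
python3 m.py
```

```text
top [ 0.6412 -0.2046  0.0985] len 0.0311 ang 38.8
side [ 0.644  -0.2109  0.0985] len 0.0284 ang 35.7
top [ 0.6409 -0.2043  0.0755] len 0.058 ang -5.9
top [ 0.6314 -0.2129  0.0755] len 0.025 ang 36.6
side [ 0.6424 -0.2056  0.0755] len 0.0593 ang -12.2
side [ 0.6331 -0.214   0.0755] len 0.0229 ang 36.5
top [ 0.604  -0.1991  0.079 ] len 0.1606 ang -95.4
```

```bash
python3 -m crank '[5,0,0,-3.5,0.12, 5,0,0,-3.5,0.12, 5,0,0,-3.5,0.12, 5,0,0,-3.5,0.12, 5,0,0,0,0.12, 5,0,0,0,0.12, 5,0,0,0,0.12, 5,0,0,0,0.12]' 30
python3 -m crank '[5,0,0,0,0.12, 5,0,0,0,0.12, 5,0,0,0,0.12, 5,0,0,0,0.12, 5,0,0,0,0.12, 5,0,0,0,0.12, 5,0,0,0,0.12, 5,0,0,0,0.12]'
python3 -m crank '[5,0,0,0,0.12, 5,0,0,0,0.12, 5,0,0,0,0.12, 5,0,0,0,0.05, 5,0,0,0,0, 5,0,0,0,0, 5,0,0,0,0, 5,0,0,0,0]'
python3 to.py 0.642 -0.205 0.15
```

```text
time_s: 7.2
position: [0.4777, -0.1888, 0.1877]
tool_rot: [[-0.473, 0.881, -0.001], [0.881, 0.473, 0.001], [0.001, -0.0, -1.0]]
ft_force: [-0.0, -0.6, -0.1]
grip_width: 0.0501
gripper_force: 0.0
time_s: 7.87
position: [0.4777, -0.1888, 0.1875]
tool_rot: [[0.451, 0.893, -0.001], [0.893, -0.451, 0.001], [0.0, -0.001, -1.0]]
ft_force: [-0.0, -0.9, -0.6]
grip_width: 0.0498
gripper_force: 0.0
time_s: 8.53
position: [0.4777, -0.1888, 0.1881]
tool_rot: [[0.765, 0.644, -0.0], [0.644, -0.765, 0.0], [-0.0, -0.0, -1.0]]
ft_force: [-0.2, -0.8, -0.5]
grip_width: 0.0498
gripper_force: 0.0
delta cm [11.53 11.82  3.8 ] A 40.11 t 8.5333 q [-34.8  20.3  84.3   0.   75.4  15.1] pos [ 0.4777 -0.1888  0.1881]
```

```bash
python3 -m crank '[5,1.6,1.6,0.5,0, 5,1.6,1.6,0.5,0, 5,1.6,1.7,0.5,0, 5,1.6,1.7,0.5,0, 5,1.7,1.7,0.5,0, 5,1.7,1.7,0.5,0, 5,1.7,1.8,0.8,0, 5,0,0,0,0]'
python3 -m crank '[5,0,0,0,0, 5,0,0,0,0, 5,0,0,0,0, 5,0,0,0,0, 5,0,0,0,0, 5,0,0,0,0, 5,0,0,0,0, 5,0,0,0,0]' >/dev/null
python3 to.py 0.642 -0.205 0.085
python3 - <<'E'
from h import *
p=optics.get_image("side")
cv2.imwrite("pics/s4.png",cv2.resize(p["color"][165:295,265:425,::-1],None,fx=5,fy=4.6,interpolation=2)[:600,:800])
E
```

```text
time_s: 9.2
position: [0.644, -0.2051, 0.1475]
tool_rot: [[0.764, 0.645, -0.001], [0.645, -0.764, 0.001], [-0.0, -0.002, -1.0]]
ft_force: [-0.5, 0.8, -0.5]
grip_width: 0.05
gripper_force: 0.0
delta cm [0.06 0.01 6.55] A 40.03 t 9.8667 q [-27.8  37.7  59.7   0.   82.6  22.2] pos [ 0.6415 -0.2053  0.1505]
```

View pics/s4.png

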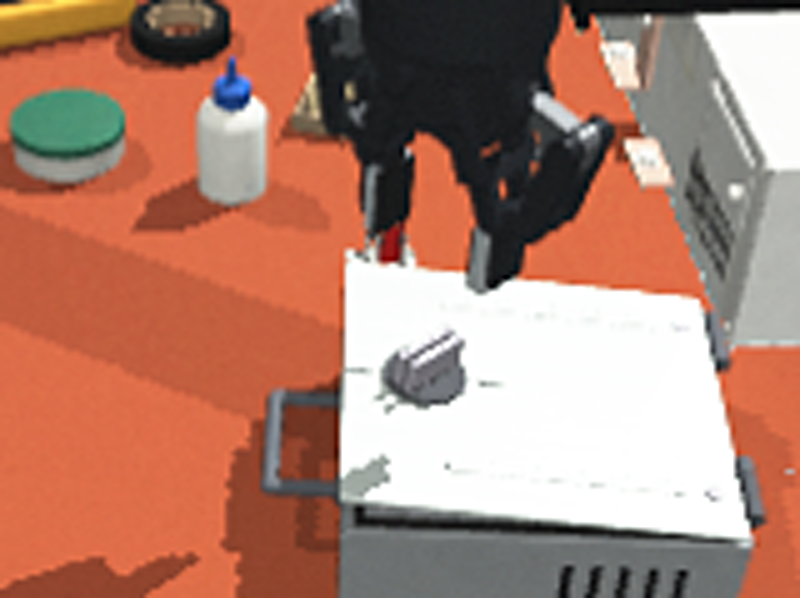

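Fingers straddle the wing from straight above (fingertip midpoint about (430,265), wing (430,360)). Descend and close.

```bash
python3 -m crank '[5,0,0,1.5,0, 5,0,0,1.5,0, 5,0,0,1.5,0, 5,0,0,1.0,0, 5,0,0,0.6,0, 5,0,0,0.4,0, 5,0,0,0,0, 5,0,0,0,0]' 
python3 -m crank '[3,0,0,0,0, 2,0,0,0,0, 1.5,0,0,0,0, 1,0,0,0,0, 0.5,0,0,0,0, 0.5,0,0,0,0, 0.5,0,0,0,0, 0.5,0,0,0,0]' 30
python3 to.py 0.642 -0.205 0.085
```

```text
time_s: 10.58
position: [0.6419, -0.2054, 0.0858]
tool_rot: [[0.766, 0.643, 0.001], [0.643, -0.766, -0.0], [0.0, 0.001, -1.0]]
ft_force: [-1.0, 0.0, 0.4]
grip_width: 0.0498
gripper_force: 0.0
time_s: 11.25
position: [0.6417, -0.2054, 0.0854]
tool_rot: [[0.766, 0.643, 0.0], [0.643, -0.766, -0.0], [0.0, 0.0, -1.0]]
ft_force: [1.7, -0.9, 0.9]
grip_width: 0.0101
gripper_force: 30.6
delta cm [ 0.05 -0.01  0.04] A 40.03 t 11.25 q [-27.8  41.   64.4  -0.   74.6  22.2] pos [ 0.6417 -0.2054  0.0854]
```

```bash
python3 -m crank '[0.5,0,0,0,0.1, 0.5,0,0,0,0.1, 0.5,0,0,0,0.1, 0.5,0,0,0,0.1, 0.5,0,0,0,0.1, 0.5,0,0,0,0.1, 0.5,0,0,0,0.1, 0.5,0,0,0,0.1]' 
python3 to.py 0.642 -0.205 0.085
python3 -m crank '[0.5,0,0,0,0, 0.5,0,0,0,0, 3,0,0,0,0, 5,0,0,0,0, 5,0,0,0,0, 5,0,0,0,0, 5,0,0,-1,0, 5,0,0,-2,0]' 
python3 -m crank '[5,0,0,-3,0, 5,0,0,-3,0, 5,-3,0,0,0, 5,-3,0,0,0, 5,-4,0,0,0, 5,-4,0,0,0, 5,-4,0,0,0, 5,0,0,0,0]'
python3 to.py 0.642 -0.205 0.11
python3 - <<'E'
from h import *
P={n:optics.get_image(n) for n in("side","top")}
s=cv2.resize(P["side"]["color"][205:295,285:405,::-1],None,fx=6,fy=6,interpolation=2)
t=cv2.resize(P["top"]["color"][140:210,350:440,::-1],None,fx=8,fy=8,interpolation=2)
cv2.imwrite("pics/s5.png",s);cv2.imwrite("pics/t5.png",t)
E
```

```text
time_s: 11.92
position: [0.6414, -0.2046, 0.0851]
tool_rot: [[0.994, -0.105, -0.001], [-0.105, -0.994, 0.001], [-0.001, -0.001, -1.0]]
ft_force: [0.0, 2.6, 0.6]
grip_width: 0.01
gripper_force: 29.3
delta cm [0.07 0.03 0.01] A -6.05 t 11.9167 q [-27.8  41.   64.4   0.   74.6  68.3] pos [ 0.6414 -0.2046  0.0851]
time_s: 12.58
position: [0.6406, -0.2049, 0.1138]
tool_rot: [[0.995, -0.101, -0.004], [-0.101, -0.995, 0.002], [-0.004, -0.002, -1.0]]
ft_force: [-0.2, 0.0, 0.4]
grip_width: 0.0505
gripper_force: 0.0
time_s: 13.25
position: [0.4561, -0.1847, 0.1753]
tool_rot: [[0.995, -0.102, -0.005], [-0.102, -0.995, 0.003], [-0.005, -0.002, -1.0]]
ft_force: [1.5, -0.1, 0.7]
grip_width: 0.0496
gripper_force: 0.0
delta cm [18.73  0.14  6.43] A -5.84 t 13.25 q [-35.8  19.2  88.5  -0.   72.7  60. ] pos [ 0.4561 -0.1847  0.1753]
```

View pics/t5.png

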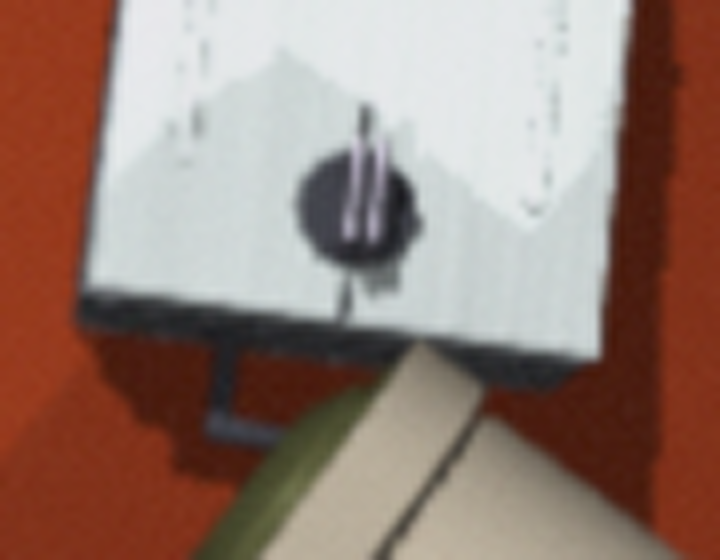

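View pics/s5.png

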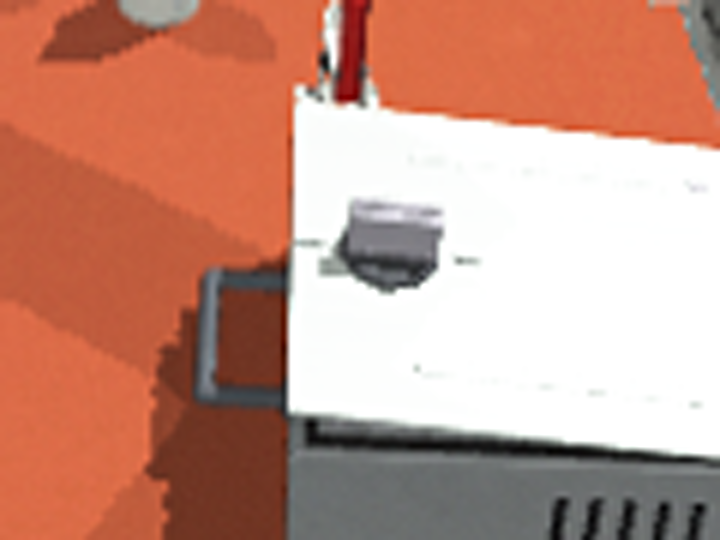

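The slot is lined up with the index lines: top crop slot (362,236)–(370,147) against index lines (346,300)–(366,110), within about 1–2°. Next, close the fingers and press on the wing's top.

```bash
python3 -m crank '[0,0,0,0,0, 0,3,0,0,0, 0,3,0,0,0, 0,3,0,0,0, 0,3,0,0,0, 0,3,0,0,0, 0,3,0,0,0, 0,0.6,0.1,0,0]' 60
python3 -m crank '[0,0,0,1.5,0, 0,0,0,1.5,0, 0,0,0,1.5,0, 0,0,0,1,0, 0,0,0,0.7,0, 0,0,0,0,0, 0,0,0,0,0, 0,0,0,0,0]'
python3 to.py 0.641 -0.205 0.085
```

```text
time_s: 14.02
position: [0.6517, -0.2067, 0.174]
tool_rot: [[0.995, -0.099, 0.002], [-0.099, -0.995, -0.0], [0.002, 0.0, -1.0]]
ft_force: [1.3, -0.3, 0.5]
grip_width: -0.0001
gripper_force: 0.0
time_s: 14.68
position: [0.6479, -0.207, 0.1144]
tool_rot: [[0.995, -0.101, 0.002], [-0.101, -0.995, -0.001], [0.002, 0.001, -1.0]]
ft_force: [0.7, 0.5, 0.6]
grip_width: -0.0001
gripper_force: 0.0
delta cm [-0.71 -0.13  2.93] A -5.79 t 14.6833 q [-27.7  40.   61.2  -0.   78.7  68.1] pos [ 0.6479 -0.207   0.1144]
```

Correct 7 mm in x, then descend gently.

```bash
python3 -m crank '[0,-0.4,-0.1,0.3,0, 0,-0.3,0,0.4,0, 0,0,0,0.4,0, 0,0,0,0.3,0, 0,0,0,0.3,0, 0,0,0,0.3,0, 0,0,0,0,0, 0,0,0,0,0]'
python3 to.py 0.641 -0.205 0.085
python3 -m crank '[0,0,0,0.2,0, 0,0,0,0.2,0, 0,0,0,0.2,0, 0,0,0,0.2,0, 0,0,0,0,0, 0,0,0,0,0, 0,0,0,0,0, 0,0,0,0,0]'
python3 to.py 0.641 -0.205 0.085
```

```text
time_s: 15.35
position: [0.6406, -0.2052, 0.0934]
tool_rot: [[0.995, -0.101, -0.0], [-0.101, -0.995, -0.0], [-0.0, 0.0, -1.0]]
ft_force: [-2.8, 0.2, 4.0]
grip_width: 0.0001
gripper_force: 1.7
delta cm [ 0.04 -0.02  0.84] A -5.8 t 15.35 q [-27.8  40.5  64.1  -0.   75.5  68. ] pos [ 0.6406 -0.2052  0.0934]
time_s: 16.02
position: [0.6405, -0.2052, 0.0853]
tool_rot: [[0.995, -0.101, -0.0], [-0.101, -0.995, -0.0], [-0.0, 0.0, -1.0]]
ft_force: [-4.2, 0.6, 5.4]
grip_width: -0.0002
gripper_force: 2.7
delta cm [ 0.05 -0.02  0.03] A -5.8 t 16.0167 q [-27.8  40.9  64.6  -0.   74.5  68. ] pos [ 0.6405 -0.2052  0.0853]
```

Nearly flush (5.4 N); press on to about 15 N.

```bash
python3 -m crank '[0,0,0,0.1,0, 0,0,0,0.1,0, 0,0,0,0.05,0, 0,0,0,0,0, 0,0,0,0,0, 0,0,0,0,0, 0,0,0,0,0, 0,0,0,0,0]'
python3 to.py 0.641 -0.205 0.085
```

```text
time_s: 16.68
position: [0.6405, -0.2052, 0.0846]
tool_rot: [[0.995, -0.101, 0.001], [-0.101, -0.995, -0.001], [0.001, 0.001, -1.0]]
ft_force: [-7.9, 1.6, 16.1]
grip_width: -0.0
gripper_force: 7.8
delta cm [ 0.04 -0.03 -0.04] A -5.79 t 16.6833 q [-27.8  40.9  64.7  -0.   74.3  68. ] pos [ 0.6405 -0.2052  0.0846]
```

Run:
```python
from h import *
p=optics.get_image("side")
cv2.imwrite("pics/s6.png",cv2.resize(p["color"][165:315,265:425,::-1],None,fx=4,fy=4,interpolation=2))
print(env.observe()["ft_force"])
```

```text
[-8.04998317  1.12796414 16.85655637]
```

View pics/s6.png

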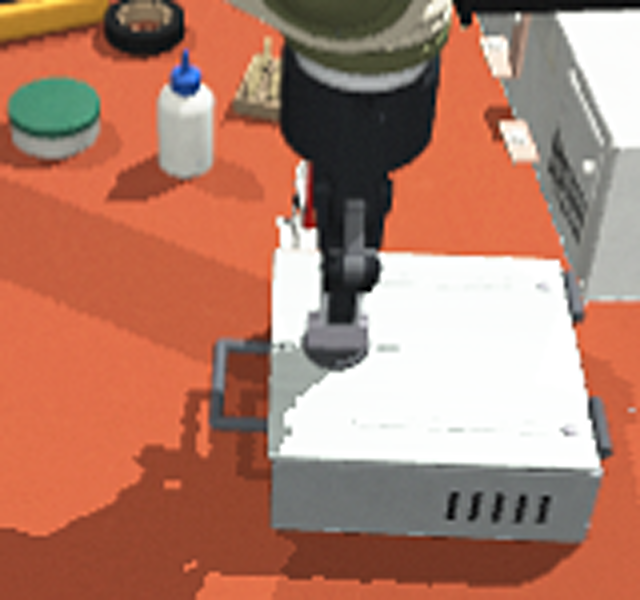

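The panel is flush with no gap along its edge. The fingers press on the wing at (340,325), the wing is still in line with the index lines, and the drawer is home. Handing in.

```bash
python3 -c "
from rig import env
print(env.close_job())"
```

```text
the job is handed in; nothing more can be done
None
```

I handed the job in at about 17 s, with no verdict returned: the drawer is home, the fastener slot is within about 2° of the index lines, and the arm is still pressing the panel flush with about 16 N; I never moved the bottle, tin, screwdriver or tape roll.

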